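Clamp a power module in the sliding-jaw holder

ROBOT

A 6-joint arm with a two-finger parallel gripper is mounted at the origin on the work surface. World frame = base frame: x ahead of the robot, y to its left, z up, the work surface at z = 0. Lengths are in m, angles in rad, forces in N, time in s.
With the tool pointing down it reaches from about 0.325 to 0.775 m from the base axis. Payload 5.5 kg.
Tool frame: the origin (TCP) lies at the very end of the fingers, on their centre line; the grasp point (between the pads) lies 19 mm behind it (r.tcp_to_grasp is the distance from the TCP to the grasp point, in m); z points along the fingers, y is the direction in which the jaws open and shut (so a half turn about z gives the same grasp; the last joint's range is limited). The gripper opens to 85 mm and grips with 20 to 120 N. Pads are 22 mm wide; open, the fingers measure 114 mm over their backs; the gripper's body (76 mm by 85 mm) begins 54 mm behind the grasp point. The pads swing forward as they close: fully open they stand 13 mm farther back than shut.
Start: joints at [-1.353, 0.091, 1.231, -0, 1.82, -0.057], TCP at [0.163, -0.578, 0.231] pointing down, gripper open.
Joint ranges: [-2.87, 2.87], [-0.86, 2.18], [0.17, 2.46], [-1.51, 4.65], [0.06, 2.69], [-2.65, 2.65]. Speed limits (rad/s): [2.57, 2.57, 3.01, 3.14, 3.14, 3.14].

INTERFACE

Orientations are given as a unit quaternion [x, y, z, w].
In Python, from rig import r gives the robot as it stands. The module is installed in compiled form; this text tells all that it offers.
- The arm moves only by the shell command python3 -m jog 'ROWS' [FORCE]. ROWS is text: rows parted by semicolons, each of 7 numbers parted by spaces: the shift along the world's x, y, z in m, then the turn, a rotation vector about the world's x, y, z in degrees, then the finger opening in m, from 0 to 0.0854. A call has exactly 5 rows; each row is the pose to reach, as a shift and turn from the pose commanded when the call began; what a row does not reach only later rows make up. A row lasts 1/8 s, in which the tool goes at most 62.5 mm and 10.7 degrees, less where a joint would pass 70% of its speed; a pose out of reach is approached as far as the arm can. A call with a gripper value outside its range is refused whole. The fingers move at their own pace and stop on an object; FORCE is the grip in N (left out, the last holds). Time passes only in rows, so rows that repeat a pose let the fingers close, or fill a call up. It gives the time, the measured TCP pose, the force and the opening at its end, in the units of the state.
- r.sense(): the state, without advancing time (a new reading comes with each control period).
- r.read_camera(name): name is "scene" or "top" or "wrist"; returns a dict with "image" (480x640x3 uint8, blue, green, red), "K" (3x3 intrinsics, pixels), "pose" (4x4, takes a point from camera to world coordinates). Camera axes: x right, y down, z forward; pixel columns grow to the right and rows downward; lengths in m; the calibration is good to about 2 mm. A picture is of the moment at which its call begins. There is no depth.
- r.finish_job(): hands the job in, once; it reports no verdict.
The state is a dict: "clock": time; "joints": joint angles; "joint_velocities": joint speeds; "tau": joint torques, N m; "position": TCP position; "tcp_rot": TCP orientation; "wrist_force": force on the tool from outside, world axes, zero at the start; "torque": the same for the moment, N m; "gripper_width": opening from 0.0 (shut) to 1.0 (fully open).
Only numpy, scipy, OpenCV 4.12 (cv2) and the standard library are available. Lean on these libraries where they do the work, as an engineer would, in place of code of your own. Each camera call takes 0.05 s, during which the arm holds its last target.

TASK

On the repair bench, loosen the clamp lever of the module holder, push the sliding jaw along until the power module sits square and closed up between the jaw and the fixed stop with no gap left, and then tighten the lever again by feel, firm but not forced (over-tightening ruins the screw), so that the jaw is locked there. Leave the spray can, the spool, the screwdriver and the parts bin where they are.

Things in the scene. Friction and masses are not known exactly. Their poses are not given: they have to be found in the camera images.
- holder: Module holder, fixed to the bench: aluminium base plate 150 x 350 x 15 mm (top face 15 mm above the bench). Origin on the bench, under the holder; the plate runs from -165 to +185 mm along its own y axis. A fixed stop, 130 mm wide and 37 mm high, stands at its +y end. The jaw slides along y. x runs across the holder, z up.
- stop_face (a point): Centre of the stop's flat face, which looks to the holder's -y; 32 mm above the bench. Axes parallel to the holder's.
- jaw (a joint): Sliding jaw, m: 0 = farthest from the stop, grows towards it (holder +y), at most 0.125; about 0.105 with the module closed up. Dark steel block 120 mm across, 60 mm along the slide, top 49 mm above the bench, with a 130 mm wide, 10 mm thick front plate, top 52 mm above the bench. About 6 N of drag when free; stuck fast while clamped.
- jaw_face (a point): Centre of the jaw's flat front face, 32 mm above the bench; it looks to the stop (+y). Axes parallel to the holder's.
- jaw_back (a point): Centre of the jaw's back face (70 mm behind the front face), 33 mm above the bench; push here, or beside it, towards +y.
- clamp (a joint): Clamp lever, a knob with one long arm on a vertical screw on the jaw, rad: anticlockwise from above = + = looser; stops at -1.4 and 1.3. At 0 the arm points 195 degrees anticlockwise from holder +x (about -x). Bites somewhere in -0.55 to 0.55 (varies): 0.28 N m drag above that, below it stiffens by 1.7 N m/rad; 0.6 N m is firm, 0.84 ruins the screw. Springs back a bit when let go. Starts clamped.
- clamp_axis (a point): On the clamp screw's axis, at the arm's mid height, 71 mm above the bench; it lies 35 mm behind the front face. Round black hub 34 mm across, from 53 to 87 mm above the bench.
- lever_end (a point): Centre of the round end of the arm (22 mm across, 60 to 82 mm above the bench), 87 mm from the screw axis. The arm between hub and end is 16 mm wide, from 62 to 80 mm above the bench.
- module: Loose power module, 0.4 kg: grey box 110 mm across (its x), 90 mm long (its y), 33 mm high, with low metal fins and a terminal strip on top (36 mm in all). Origin at the centre of its underside. Lies on the base plate between jaw and stop.
- shoe: Steel brake shoe that the clamp screw drives down, hidden inside the jaw: with the clamp tight it presses on the brake strip.
- strip: Steel brake strip let into the base plate along its middle, under the jaw.
- spray_can: Upright spray can, 52 mm across, about 170 mm high; origin under its middle. Leave alone.
- spool: Upright wire spool, black flanges, 64 mm across, 56 mm high; origin under its middle. Leave alone.
- driver: Screwdriver 170 mm long, lying on the bench. Leave alone.
- parts_bin: Open green plastic bin 140 x 100 x 60 mm; origin under its middle. Leave alone.

How it is judged:
On the way, in this order (a step that is already met when the one before it is completed fails the run):
1. the clamp is loosened: its shoe no longer presses on the strip (contact force between shoe and strip below 1 N), for 0.2 s.
2. with the clamp loose, the jaw has closed the module up against the stop (contact force between shoe and strip below 1 N and y of jaw_face in the frame of stop_face above -0.0925 m), for 0.2 s.
At the end, for the whole second after the job is handed in: The clamp is tight (its shoe presses on the strip with more than 15 N), the module lies flat and square (within 0.03 rad) between jaw and stop, not more than 20 mm off the middle, with at most 2.5 mm of gap in all, and everything is at rest (contact force between shoe and strip above 15 N and y of jaw_face in the frame of stop_face above -0.0925 m and y of module in the frame of stop_face above -0.048 m and x of module in the frame of stop_face between -0.02 and 0.02 m and angle between the y axis of module and the y axis of holder, either way round below 0.03 rad and angle between module's own z axis and vertical below 0.03 rad and linear speed of module below 0.01 m/s and velocity of joint jaw between -0.005 and 0.005 m/s); the robot touches nothing.
It fails at once if a bystander (spray can, spool, screwdriver, parts bin) is moved by more than 20 mm (distance of any of spray_can, spool, driver, parts_bin from where it was at the start of the episode above 0.02 m).
It fails at once if the clamp is forced: the shoe presses on the strip with over 70 N (contact force between shoe and strip above 70 N).
It also fails if it takes over 58 s, if anything falls off the work surface, if the arm or the gripper's body presses on something with over 40 N, if the wrist force passes 120 N, or if a joint passes its speed limit or range.

## Working session

There is one attempt and no reset: what is moved stays moved. The work goes in short steps, Python scripts to look and compute and a shell command to move; the robot and the scene stay as the last step left them, time stands still between calls to the robot, and variables do not carry over. Pictures are saved under pics/ and viewed, and the job is handed in when it is done.

```bash
mkdir -p pics; ls; python3 - <<'E'
from rig import r
import cv2
s=r.sense(); print({k:(v if not hasattr(v,'__len__') else [round(float(x),3) for x in v]) for k,v in s.items()})
for n in ["scene","top"]:
    c=r.read_camera(n); cv2.imwrite(f"pics/{n}0.png",c["image"]); print(n,c["K"],c["pose"])
E
```

```text
pics
{'clock': 0.0, 'joints': [-1.353, 0.092, 1.232, 0.0, 1.82, -0.057], 'joint_velocities': [-0.001, -0.001, -0.001, 0.001, 0.001, 0.001], 'tau': [0.003, -45.873, -41.802, 0.0, 0.011, 0.0], 'position': [0.163, -0.577, 0.23], 'tcp_rot': [0.991, 0.137, -0.0, -0.001], 'wrist_force': [0.259, 0.03, -0.21], 'torque': [0.035, -0.038, -0.043], 'gripper_width': 1.0012531574213057}
scene [[584.29289601   0.         329.08154733]
 [  0.         584.29289601 242.9912012 ]
 [  0.           0.           1.        ]] [[ 0.06905083  0.55366296 -0.82987307  1.79684667]
 [ 0.99753226 -0.02772666  0.06450289 -0.11386994]
 [ 0.01270326 -0.83227914 -0.55421121  0.89659238]
 [ 0.          0.          0.          1.        ]]
top [[454.53378809   0.         325.93008716]
 [  0.         454.53378809 236.56263369]
 [  0.           0.           1.        ]] [[ 0.01335296 -0.99843626  0.05428381  0.49743208]
 [-0.99983894 -0.01268125  0.01269977 -0.01640094]
 [-0.01199152 -0.05444465 -0.99844478  1.30239572]
 [ 0.          0.          0.          1.        ]]
```

View pics/scene0.png

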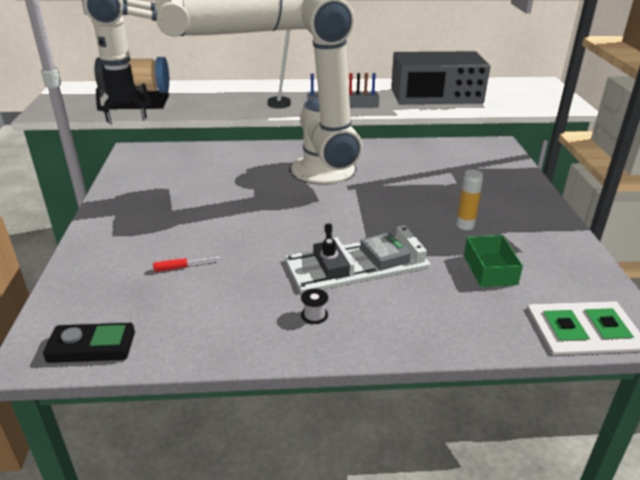

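View pics/top0.png

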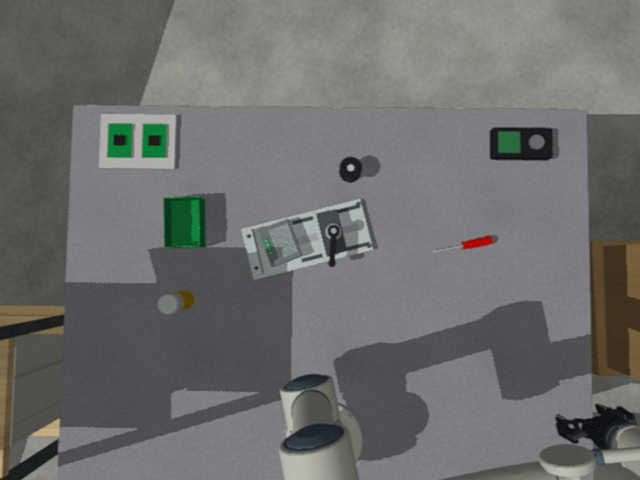

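The top view shows the holder from (242,228)–(372,250), with the stop on the left (world +y) and the lever from hub (333,231) to end (332,262). Next I'll zoom in and measure.

```bash
python3 - <<'E'
import cv2
a=cv2.imread("pics/top0.png")[180:300,220:400]; cv2.imwrite("pics/top0z.png",cv2.resize(a,None,fx=4.4,fy=4.4,interpolation=cv2.INTER_CUBIC))
a=cv2.imread("pics/scene0.png")[215:300,275:440]; cv2.imwrite("pics/scene0z.png",cv2.resize(a,None,fx=4.8,fy=4.8,interpolation=cv2.INTER_CUBIC))
E
```

```text
(no output)
```

View pics/top0z.png

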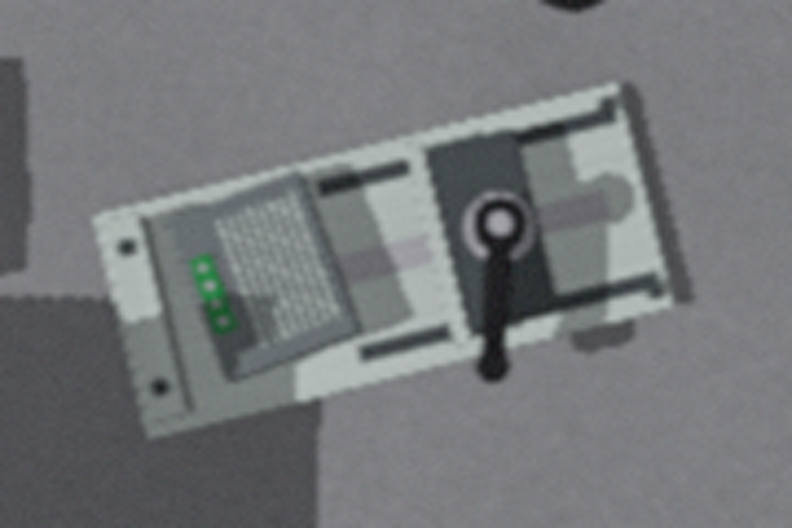

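View pics/scene0z.png

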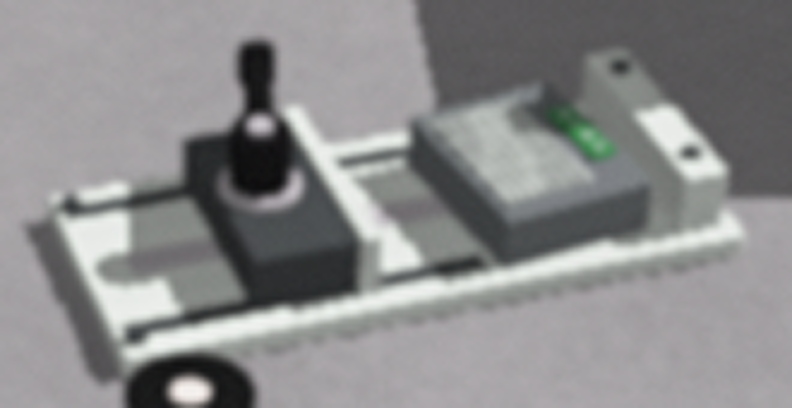

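```bash
cat > h.py <<'E'
import numpy as np
T=dict(K=np.array([[454.53378809,0,325.93008716],[0,454.53378809,236.56263369],[0,0,1]]),P=np.array([[0.01335296,-0.99843626,0.05428381,0.49743208],[-0.99983894,-0.01268125,0.01269977,-0.01640094],[-0.01199152,-0.05444465,-0.99844478,1.30239572],[0,0,0,1]]))
S=dict(K=np.array([[584.29289601,0,329.08154733],[0,584.29289601,242.9912012],[0,0,1]]),P=np.array([[0.06905083,0.55366296,-0.82987307,1.79684667],[0.99753226,-0.02772666,0.06450289,-0.11386994],[0.01270326,-0.83227914,-0.55421121,0.89659238],[0,0,0,1]]))
def ray(u,v,z,c):
    d=c['P'][:3,:3]@np.linalg.solve(c['K'],[u,v,1]); o=c['P'][:3,3]
    return o+d*(z-o[2])/d[2]
def tz(x,y,z): return ray(x/4.4+220-.4,y/4.4+180-.4,z,T)
def sz(x,y,z): return ray(x/4.8+275-.4,y/4.8+215-.4,z,S)
E
python3 - <<'E'
from h import *
np.set_printoptions(precision=4,suppress=True)
for n,a in dict(A_plate=(92,215,.052),B=(150,438,.052),C=(677,302,.015),D=(617,86,.015),stopf1=(142,217,.052),stopf2=(190,410,.052),hub=(500,221,.087),end=(492,366,.082),jawf1=(426,150,.052),jawf2=(470,333,.052),m1=(300,172,.033+.015),m2=(360,330,.048),m3=(236,380,.048)).items(): print(n,tz(*a))
for n,a in dict(hub=(260,122,.087),end=(256,48,.082),stopA=(728,165,.052),stopB=(618,50,.052),jf=(375,245,.052),jf2=(295,108,.052),Cn=(125,362,.015)).items(): print('S',n,sz(*a))
a,b=tz(617,86,.015),tz(677,302,.015); print(np.linalg.norm(a-b))
E
```

```text
A_plate [0.5848 0.2359 0.052 ]
B [0.4458 0.1963 0.052 ]
C [ 0.5361 -0.135   0.015 ]
D [ 0.6753 -0.0951  0.015 ]
stopf1 [0.584  0.2044 0.052 ]
stopf2 [0.4635 0.1717 0.052 ]
hub [ 0.5818 -0.0203  0.087 ]
end [ 0.4936 -0.0165  0.082 ]
jawf1 [0.6284 0.0266 0.052 ]
jawf2 [ 0.5139 -0.0025  0.052 ]
m1 [0.6139 0.106  0.048 ]
m2 [0.5149 0.0665 0.048 ]
m3 [0.4826 0.1438 0.048 ]
S hub [ 0.571  -0.0195  0.087 ]
S end [ 0.4895 -0.016   0.082 ]
S stopA [0.5725 0.2328 0.052 ]
S stopB [0.4536 0.1941 0.052 ]
S jf [0.6356 0.0357 0.052 ]
S jf2 [0.505  0.0048 0.052 ]
S Cn [ 0.6787 -0.0944  0.015 ]
0.1448542728204575
```

```bash
python3 -m jog '0.03 0.05 0 0 0 0 0.05; 0.06 0.10 0 0 0 0 0.05; 0.09 0.15 0 0 0 0 0.05; 0.12 0.20 0 0 0 0 0.05; 0.15 0.25 0 0 0 0 0.05' 30
```

```text
clock: 0.72
position: [0.3134, -0.3257, 0.2309]
tcp_rot: [0.991, 0.137, 0.0, -0.0]
wrist_force: [0.6, -0.5, 0.8]
gripper_width: 0.585
```

```bash
python3 -m jog '0.03 0.05 0 0 0 0 0.05; 0.06 0.10 0 0 0 0 0.05; 0.09 0.15 0 0 0 0 0.05; 0.12 0.20 0 0 0 0 0.05; 0.15 0.26 -0.03 0 0 0 0.05'; python3 -m jog '0.03 0.049 -0.03 0 0 0 0.05; 0.03 0.049 -0.05 0 0 0 0.05; 0.03 0.049 -0.07 0 0 0 0.05;0.03 0.049 -0.08 0 0 0 0.05;0.03 0.049 -0.08 0 0 0 0.05'; python3 - <<'E'
from rig import r
import cv2
for n in ["wrist","scene"]:
    c=r.read_camera(n); im=c["image"]
    if n=="scene": im=cv2.resize(im[150:320,240:440],None,fx=3,fy=3)
    cv2.imwrite(f"pics/{n}1.png",im)
E
```

```text
clock: 1.35
position: [0.4599, -0.0748, 0.2072]
tcp_rot: [0.991, 0.137, 0.002, 0.001]
wrist_force: [0.6, 0.1, 0.6]
gripper_width: 0.583
clock: 1.98
position: [0.4878, -0.0281, 0.1252]
tcp_rot: [0.991, 0.136, -0.0, -0.0]
wrist_force: [-0.1, 0.1, 0.8]
gripper_width: 0.587
```

View pics/wrist1.png

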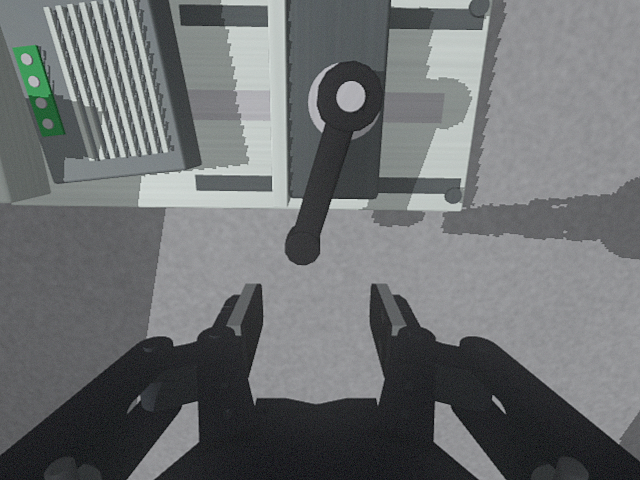

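View pics/scene1.png

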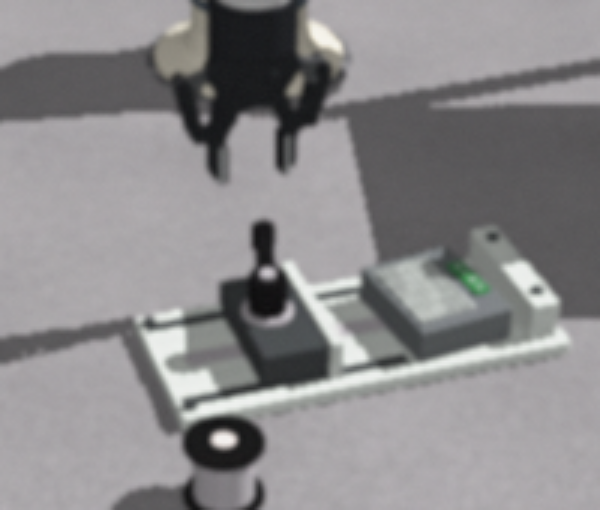

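Wrist view: hub top at (350,96), lever end at (302,246), and the holder is aligned with the tool. I'll refine the positions with rays from this camera.

```bash
cat >> h.py <<'E'
def cam(r,n):
    c=r.read_camera(n); return c["image"],dict(K=np.array(c["K"]),P=np.array(c["pose"]))
E
python3 - <<'E'
from rig import r
from h import *
np.set_printoptions(precision=4,suppress=True)
im,c=cam(r,"wrist")
for n,a in dict(hub=(350,96,.087),end=(302,246,.082),jawbackbot=(383,190,.049),front_bot=(281,208,.052),front_top=(274,0,.052),stopf=(8,205,.015),module_c=(200,163,.048),bk_plate=(462,205,.015)).items(): print(n,ray(*a,c))
print(r.sense()['position'])
E
```

```text
hub [ 0.5833 -0.0211  0.087 ]
end [ 0.4969 -0.0187  0.082 ]
jawbackbot [ 0.5382 -0.0622  0.049 ]
front_bot [0.5087 0.0002 0.052 ]
front_top [0.6235 0.0327 0.052 ]
stopf [0.4444 0.2069 0.015 ]
module_c [0.5225 0.0585 0.048 ]
bk_plate [ 0.5401 -0.1335  0.015 ]
[ 0.4887 -0.0281  0.127 ]
```

```bash
python3 -m jog '0.006 0.009 0 0 0 0 0.05; 0.006 0.009 -0.02 0 0 0 0.05; 0.006 0.009 -0.04 0 0 0 0.05; 0.006 0.009 -0.06 0 0 0 0.05; 0.006 0.009 -0.07 0 0 0 0.05'; python3 - <<'E'
from rig import r
import cv2
c=r.read_camera("wrist"); cv2.imwrite("pics/wrist2.png",c["image"]); s=r.sense(); print(s['position'],s['wrist_force'],s['torque'])
E
```

```text
clock: 2.75
position: [0.4931, -0.0184, 0.053]
tcp_rot: [0.991, 0.137, -0.002, -0.0]
wrist_force: [1.2, -0.8, 0.0]
gripper_width: 0.584
[ 0.49283458 -0.01836854  0.05240677] [-0.87972285 -0.1062143  -0.98628484] [0.01363335 0.00981619 0.07641487]
```

View pics/wrist2.png

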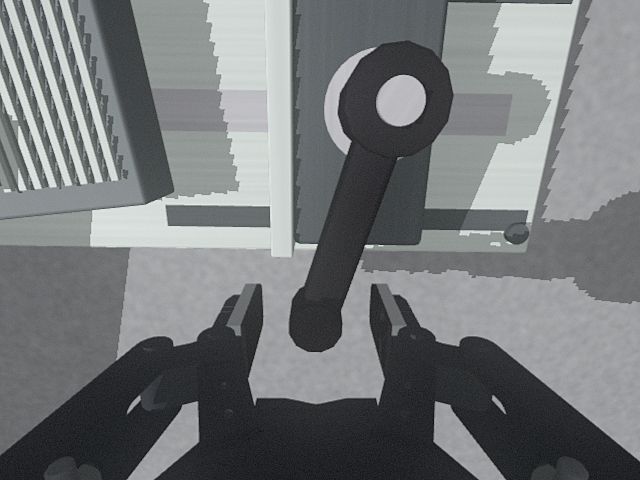

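```bash
python3 -m jog '0.003 -0.010 0 0 0 0 0.05; 0.005 -0.018 0 0 0 0 0.05; 0.006 -0.024 0 0 0 0 0.05; 0.007 -0.030 0 0 0 0 0.05; 0.008 -0.036 0 0 0 0 0.05'; python3 -m jog '0.002 -0.006 0 0 0 0 0.05; 0.004 -0.012 0 0 0 0 0.05; 0.007 -0.018 0 0 0 0 0.05; 0.011 -0.026 0 0 0 0 0.05; 0.011 -0.026 0 0 0 0 0.05'; python3 - <<'E'
from rig import r
import cv2
c=r.read_camera("wrist"); cv2.imwrite("pics/wrist3.png",c["image"])
for i in range(3):
  s=r.sense(); print(s['position'],s['wrist_force'],s['torque'])
E
```

```text
clock: 3.42
position: [0.5021, -0.0545, 0.0559]
tcp_rot: [0.991, 0.137, -0.0, -0.001]
wrist_force: [-4.5, 3.9, 1.9]
gripper_width: 0.588
clock: 4.05
position: [0.5134, -0.0812, 0.0557]
tcp_rot: [0.991, 0.137, -0.0, 0.0]
wrist_force: [-0.8, 0.1, -0.7]
gripper_width: 0.585
[ 0.51351561 -0.0811066   0.05580088] [-1.70526006  0.9488329   0.06705365] [0.13772919 0.19698809 0.04416645]
[ 0.51351561 -0.0811066   0.05580088] [-1.70526006  0.9488329   0.06705365] [0.13772919 0.19698809 0.04416645]
[ 0.51351561 -0.0811066   0.05580088] [-1.70526006  0.9488329   0.06705365] [0.13772919 0.19698809 0.04416645]
```

View pics/wrist3.png

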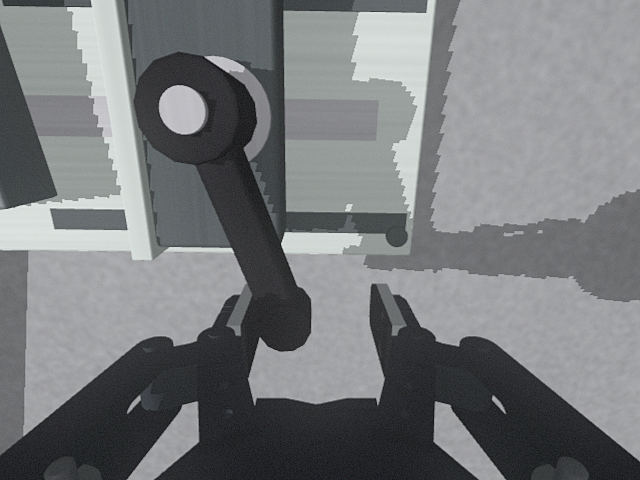

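The lever end at (286,318) is on the left pad and the hub top is at (184,110): the lever has turned well round. Now to compute its angle and check whether the jaw moved.

```bash
python3 - <<'E'
from rig import r
from h import *
np.set_printoptions(precision=4,suppress=True)
im,c=cam(r,"wrist")
h=ray(184,110,.087,c); e=ray(286,318,.082,c); print(h,e,np.linalg.norm((h-e)[:2]))
d=e-h; th=np.degrees(np.arctan2(d[1],d[0]))%360; print(th,np.radians(th-210.4))
E
```

```text
[ 0.582  -0.0201  0.087 ] [ 0.5154 -0.0697  0.082 ] 0.08299562996332015
216.67193485400608 0.1094659136729959
```

```bash
python3 -m jog '-0.002 0.008 0 0 0 0 0.05; -0.002 0.008 0.02 0 0 0 0.05; -0.002 0.008 0.05 0 0 0 0.04; 0.03 0 0.08 0 0 0 0.0; 0.06 -0.002 0.08 0 0 0 0'; python3 -m jog '0.03 0 0 0 0 0 0; 0.03 0 0 0 0 0 0; 0.03 0 -0.02 0 0 0 0; 0.03 0 -0.05 0 0 0 0; 0.03 0 -0.08 0 0 0 0';  python3 - <<'E'
from rig import r
import cv2
c=r.read_camera("wrist"); cv2.imwrite("pics/wrist4.png",c["image"])
s=r.sense(); print(s['position'],s['wrist_force'],s['torque'])
E
```

```text
clock: 4.78
position: [0.5762, -0.0831, 0.142]
tcp_rot: [0.991, 0.137, 0.004, 0.002]
wrist_force: [0.3, -1.2, 0.6]
gripper_width: 0.048
clock: 5.4
position: [0.6022, -0.0824, 0.0543]
tcp_rot: [0.991, 0.137, -0.0, 0.0]
wrist_force: [-0.3, 0.3, 0.0]
gripper_width: 0.0
[ 0.59975849 -0.08190675  0.04897397] [-2.06187466 -0.22704741 -4.16455361] [0.0114388  0.03164627 0.04774771]
```

View pics/wrist4.png

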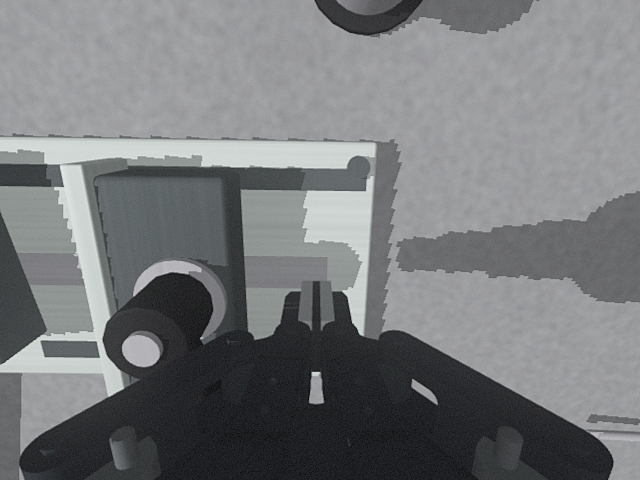

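Closed, the finger linkage is wide and would come near the hub. I'll push about 40 mm to the far side of the centre of the back face instead.

```bash
python3 -m jog '0.02 0.005 0 0 0 0 0; 0.036 0.0095 0 0 0 0 0; 0.036 0.0095 -0.01 0 0 0 0; 0.036 0.0095 -0.022 0 0 0 0; 0.036 0.0095 -0.022 0 0 0 0';  python3 - <<'E'
from rig import r
import cv2
c=r.read_camera("wrist"); cv2.imwrite("pics/wrist5.png",c["image"])
c=r.read_camera("scene"); cv2.imwrite("pics/scene5.png",cv2.resize(c["image"][150:320,240:440],None,fx=3,fy=3))
s=r.sense(); print(s['position'],s['wrist_force'],s['torque'])
E
```

```text
clock: 6.08
position: [0.6374, -0.0729, 0.0314]
tcp_rot: [0.991, 0.137, -0.002, -0.001]
wrist_force: [-0.1, -0.5, 0.2]
gripper_width: -0.003
[ 0.63865002 -0.0731008   0.03335137] [-0.99952418 -0.7850716   0.58648577] [-0.01971781 -0.00066348  0.0049438 ]
```

View pics/wrist5.png

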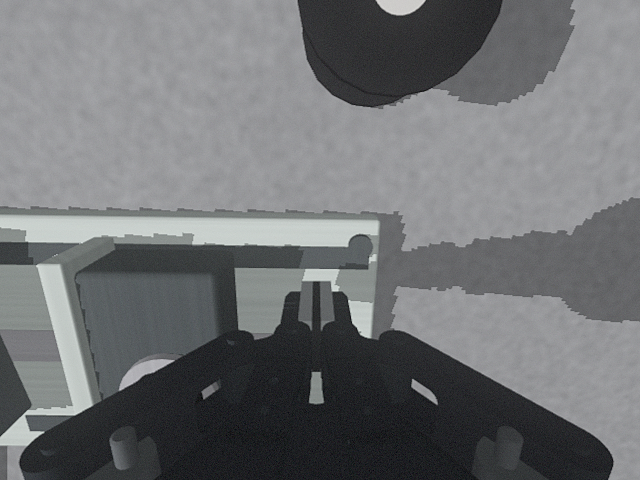

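View pics/scene5.png

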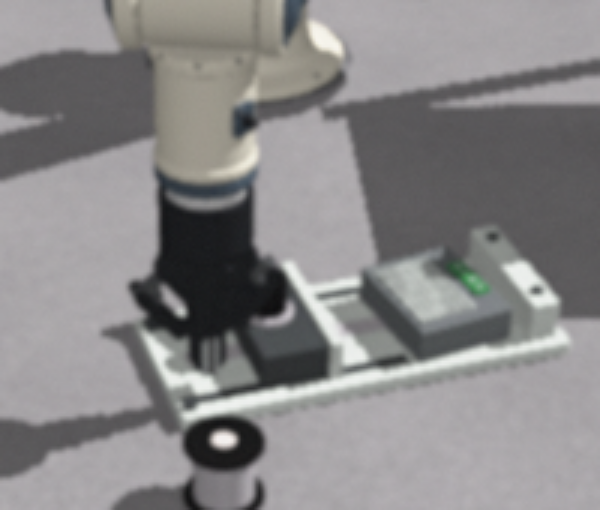

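```bash
python3 -m jog '-0.0026 0.0097 0 0 0 0 0; -0.0052 0.0193 0 0 0 0 0; -0.0078 0.029 0 0 0 0 0; -0.0104 0.0386 0 0 0 0 0; -0.013 0.0483 0 0 0 0 0'; python3 -m jog '-0.0021 0.0077 0 0 0 0 0; -0.0042 0.0154 0 0 0 0 0; -0.0063 0.0231 0 0 0 0 0; -0.0079 0.029 0 0 0 0 0; -0.0079 0.029 0 0 0 0 0';python3 - <<'E'
from rig import r
import cv2
c=r.read_camera("wrist"); cv2.imwrite("pics/wrist6.png",c["image"])
c=r.read_camera("scene"); cv2.imwrite("pics/scene6.png",cv2.resize(c["image"][150:320,240:440],None,fx=3,fy=3))
s=r.sense(); print(s['position'],s['wrist_force'],s['torque'])
E
```

```text
clock: 6.8
position: [0.6268, -0.0257, 0.0342]
tcp_rot: [0.991, 0.137, 0.001, 0.002]
wrist_force: [1.9, -6.4, -0.9]
gripper_width: 0.0
clock: 7.42
position: [0.6188, 0.0043, 0.0342]
tcp_rot: [0.991, 0.137, 0.001, 0.001]
wrist_force: [2.5, -3.3, 0.0]
gripper_width: -0.0
[0.61881978 0.00430372 0.03415023] [ 2.39133233 -1.81439503 -0.3374761 ] [-0.4816218  -0.43920956 -0.04401782]
```

View pics/wrist6.png

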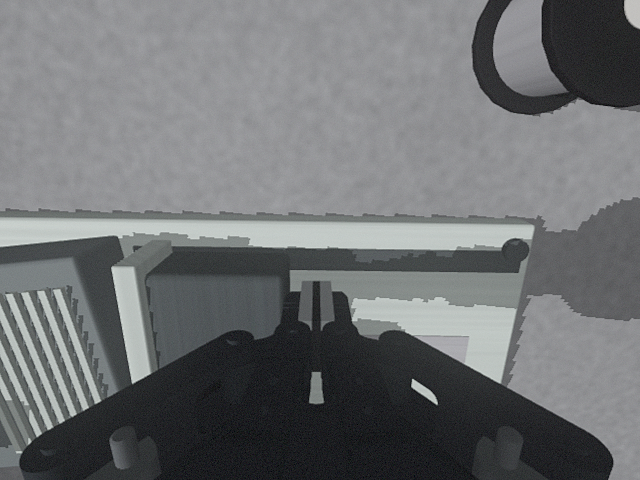

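View pics/scene6.png

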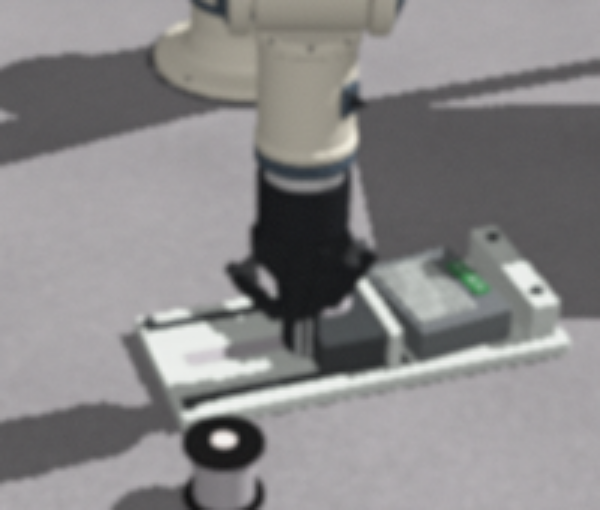

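The jaw slides freely at about 6 N, and its plate is almost at the module. I'll continue more slowly.

```bash
python3 -m jog '-0.0010 0.0039 0 0 0 0 0; -0.0021 0.0077 0 0 0 0 0; -0.0031 0.0116 0 0 0 0 0; -0.0039 0.0145 0 0 0 0 0; -0.0047 0.0174 0 0 0 0 0'; python3 -m jog '-0.0003 0.001 0 0 0 0 0; -0.0005 0.002 0 0 0 0 0; -0.0008 0.003 0 0 0 0 0; -0.001 0.004 0 0 0 0 0; -0.001 0.004 0 0 0 0 0'
```

```text
clock: 8.15
position: [0.6145, 0.0203, 0.0342]
tcp_rot: [0.991, 0.136, 0.001, 0.001]
wrist_force: [4.2, -6.2, -0.4]
gripper_width: -0.001
clock: 8.78
position: [0.6135, 0.0243, 0.0342]
tcp_rot: [0.991, 0.136, 0.001, 0.001]
wrist_force: [4.3, -7.7, 0.8]
gripper_width: 0.002
```

```bash
python3 -m jog '-0.0003 0.001 0 0 0 0 0; -0.0005 0.002 0 0 0 0 0; -0.0005 0.002 0 0 0 0 0; -0.0005 0.002 0 0 0 0 0; -0.0005 0.002 0 0 0 0 0'
```

```text
clock: 9.4
position: [0.613, 0.0263, 0.0342]
tcp_rot: [0.991, 0.136, 0.001, 0.001]
wrist_force: [3.4, -6.9, 0.5]
gripper_width: 0.002
```

```bash
python3 -m jog '-0.0002 0.0006 0 0 0 0 0; -0.0003 0.0012 0 0 0 0 0; -0.0005 0.0018 0 0 0 0 0; -0.0006 0.0024 0 0 0 0 0; -0.0006 0.0024 0 0 0 0 0'
```

```text
clock: 10.02
position: [0.6124, 0.0286, 0.0342]
tcp_rot: [0.991, 0.136, 0.001, 0.001]
wrist_force: [3.8, -7.2, -0.1]
gripper_width: 0.001
```

```bash
python3 - <<'E'
from rig import r
import cv2
c=r.read_camera("wrist"); cv2.imwrite("pics/wrist7.png",c["image"])
c=r.read_camera("scene"); cv2.imwrite("pics/scene7.png",cv2.resize(c["image"][180:300,300:440],None,fx=5,fy=5,interpolation=cv2.INTER_CUBIC))
s=r.sense(); print(s['position'],s['wrist_force'],s['torque'])
E
```

```text
[0.61233556 0.0286041  0.03416722] [ 3.82077076 -7.4191846  -0.62619324] [-1.13755567 -0.62684414 -0.00269024]
```

View pics/wrist7.png

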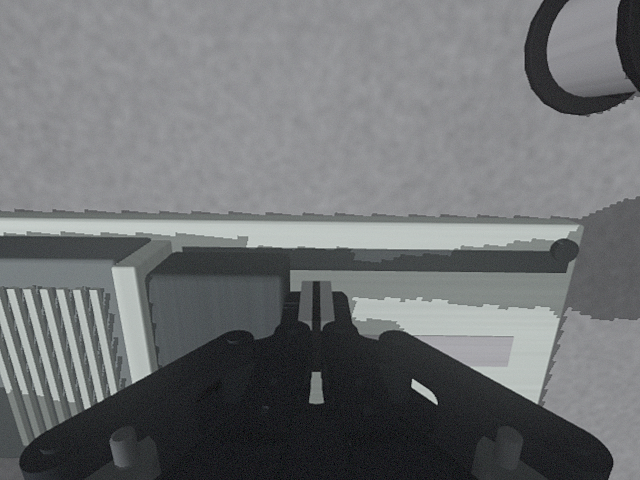

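View pics/scene7.png

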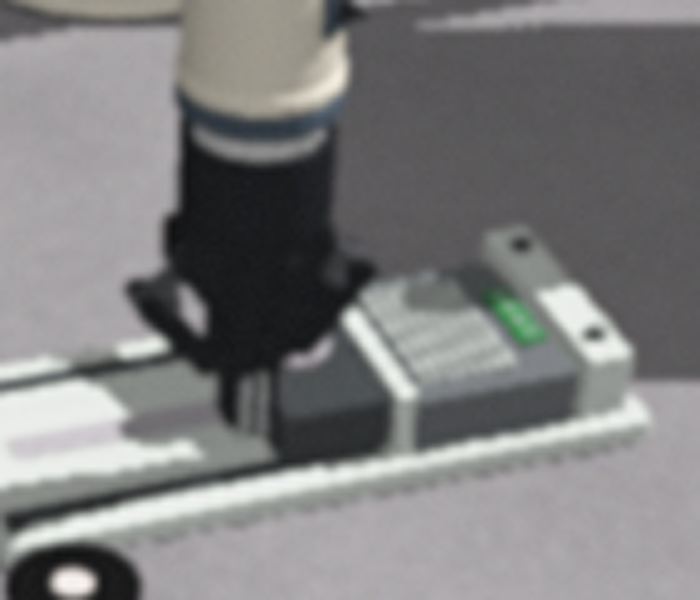

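The module is now square against the jaw plate, and very little gap is left at the stop. I'll keep pushing until the force rises.

```bash
python3 -m jog '-0.0002 0.0007 0 0 0 0 0; -0.0004 0.0014 0 0 0 0 0; -0.0005 0.002 0 0 0 0 0; -0.0005 0.002 0 0 0 0 0; -0.0005 0.002 0 0 0 0 0'
```

```text
clock: 10.75
position: [0.6118, 0.0306, 0.0342]
tcp_rot: [0.991, 0.136, 0.001, 0.001]
wrist_force: [3.9, -6.8, -0.6]
gripper_width: -0.002
```

```bash
python3 -m jog '-0.0002 0.0007 0 0 0 0 0; -0.0004 0.0014 0 0 0 0 0; -0.0005 0.002 0 0 0 0 0; -0.0005 0.002 0 0 0 0 0; -0.0005 0.002 0 0 0 0 0'
```

```text
clock: 11.38
position: [0.6113, 0.0326, 0.0342]
tcp_rot: [0.991, 0.136, 0.001, 0.001]
wrist_force: [3.4, -8.1, 0.1]
gripper_width: -0.002
```

```bash
python3 -m jog '-0.0002 0.0007 0 0 0 0 0; -0.0004 0.0014 0 0 0 0 0; -0.0005 0.002 0 0 0 0 0; -0.0005 0.002 0 0 0 0 0; -0.0005 0.002 0 0 0 0 0'
```

```text
clock: 12.0
position: [0.6109, 0.0338, 0.0342]
tcp_rot: [0.991, 0.136, 0.001, 0.002]
wrist_force: [3.2, -8.3, -0.8]
gripper_width: 0.001
```

```bash
python3 -m jog '-0.0002 0.0007 0 0 0 0 0; -0.0004 0.0014 0 0 0 0 0; -0.0005 0.002 0 0 0 0 0; -0.0005 0.002 0 0 0 0 0; -0.0005 0.002 0 0 0 0 0'
```

```text
clock: 12.62
position: [0.6109, 0.034, 0.0343]
tcp_rot: [0.991, 0.136, 0.001, 0.003]
wrist_force: [6.2, -15.1, -0.0]
gripper_width: -0.002
```

The motion stopped at y=0.034 and the force doubled, so it is closed up. One more small push, then I'll check.

```bash
python3 -m jog '-0.0002 0.0007 0 0 0 0 0; -0.0003 0.0012 0 0 0 0 0; -0.0003 0.0012 0 0 0 0 0; -0.0003 0.0012 0 0 0 0 0; -0.0003 0.0012 0 0 0 0 0'; python3 - <<'E'
from rig import r
import cv2
c=r.read_camera("scene"); cv2.imwrite("pics/scene8.png",cv2.resize(c["image"][180:300,300:440],None,fx=5,fy=5,interpolation=cv2.INTER_CUBIC))
s=r.sense(); print(s['position'],s['wrist_force'],s['torque'])
E
```

```text
clock: 13.25
position: [0.6109, 0.0341, 0.0343]
tcp_rot: [0.991, 0.135, 0.001, 0.004]
wrist_force: [7.6, -18.2, -1.3]
gripper_width: 0.001
[0.6108844  0.03407005 0.03432007] [  5.7634199  -18.25757125  -1.11762591] [-2.90072488 -1.03692332 -0.03410794]
```

View pics/scene8.png

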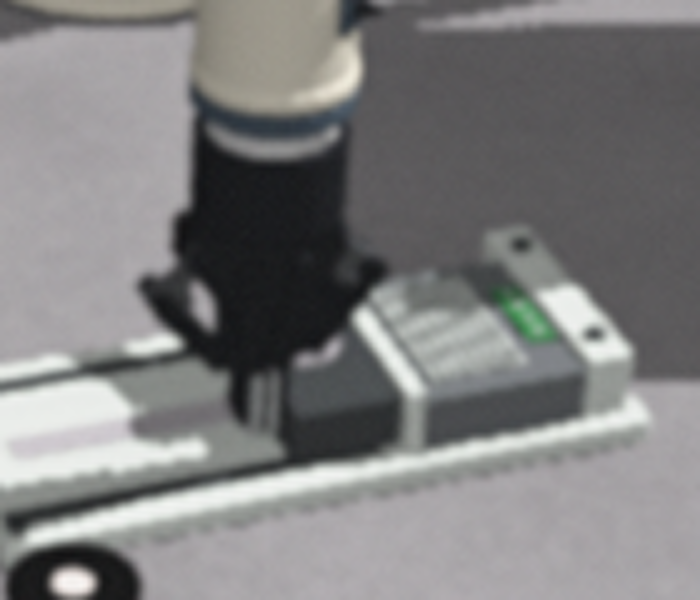

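```bash
python3 -m jog '0.002 -0.01 0 0 0 0 0; 0.004 -0.02 0 0 0 0 0; 0.004 -0.02 0.03 0 0 0 0; 0.004 -0.02 0.08 0 0 0 0; -0.02 -0.02 0.11 0 0 0 0.02'; python3 -m jog '-0.04 0 0 0 0 0 0.05; -0.08 0 0 0 0 0 0.05; -0.105 0 -0.01 0 0 0 0.05; -0.105 0 -0.02 0 0 0 0.05; -0.105 0 -0.02 0 0 0 0.05'; python3 - <<'E'
from rig import r
import cv2
c=r.read_camera("wrist"); cv2.imwrite("pics/wrist9.png",c["image"])
c=r.read_camera("top"); cv2.imwrite("pics/top9.png",cv2.resize(c["image"][180:300,220:400],None,fx=4.4,fy=4.4,interpolation=cv2.INTER_CUBIC))
s=r.sense(); print(s['position'],s['wrist_force'],s['torque'])
E
```

```text
clock: 13.92
position: [0.5901, 0.0197, 0.1463]
tcp_rot: [0.991, 0.137, 0.001, -0.0]
wrist_force: [-0.2, -0.3, -0.0]
gripper_width: 0.201
clock: 14.55
position: [0.4843, 0.0195, 0.1227]
tcp_rot: [0.991, 0.137, -0.001, -0.0]
wrist_force: [-0.6, -0.2, 0.5]
gripper_width: 0.586
[0.48495945 0.0194123  0.12362559] [0.11943898 0.93676092 1.24598948] [-0.00796441 -0.00529852  0.01204646]
```

View pics/wrist9.png

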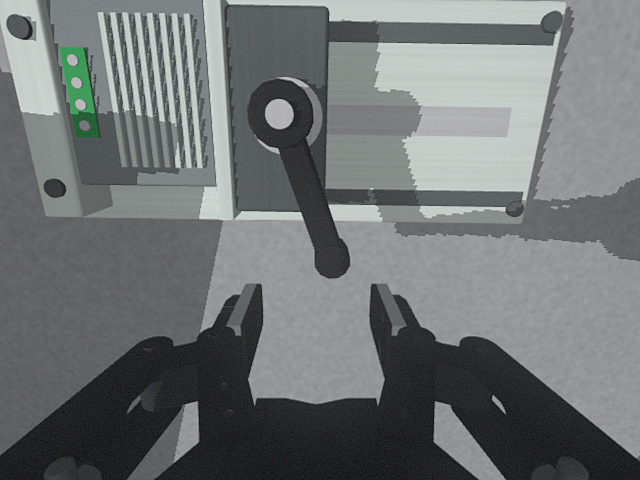

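View pics/top9.png

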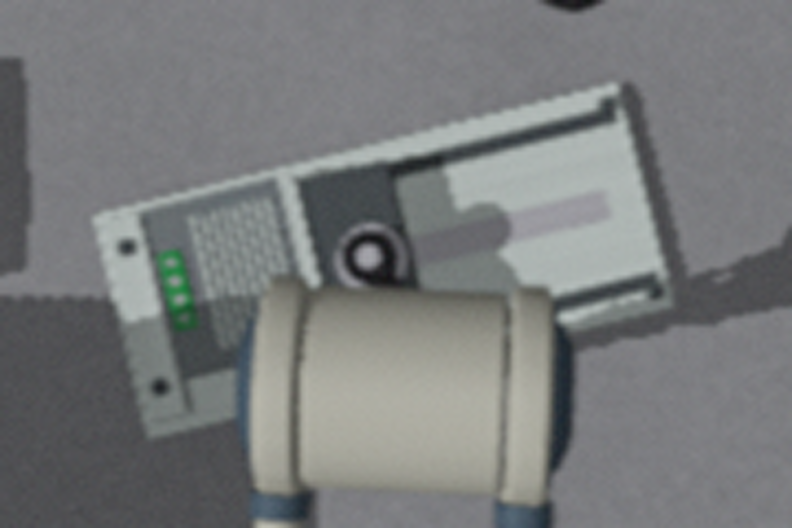

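The module is square and closed up: its front edge runs parallel to the jaw plate at (215,0)–(215,185), with no visible gap at the stop. The hub is at (280,113) and the lever end at (332,258).

```bash
python3 - <<'E'
from rig import r
from h import *
np.set_printoptions(precision=4,suppress=True)
im,c=cam(r,"wrist")
h=ray(280,113,.087,c); e=ray(331,258,.082,c); print(h,e,np.linalg.norm((h-e)[:2]))
d=e-h; th=np.degrees(np.arctan2(d[1],d[0]))%360; print(th,np.radians(th-210.4))
print(ray(218,216,.052,c),ray(209,0,.052,c),ray(100,214,.052,c), ray(80,185,.048,c),ray(214,185,.048,c)); print(r.sense()['position'])
E
```

```text
[0.5619 0.0586 0.087 ] [0.4917 0.0105 0.082 ] 0.08513697206700367
214.38819229490323 0.06960708674873001
[0.489  0.0865 0.052 ] [0.6089 0.1144 0.052 ] [0.4691 0.162  0.052 ] [0.4837 0.1786 0.048 ] [0.5076 0.0939 0.048 ]
[0.485  0.0194 0.1238]
```

```bash
python3 -m jog '0.006 -0.009 0 0 0 0 0.05; 0.006 -0.009 -0.02 0 0 0 0.05; 0.006 -0.009 -0.045 0 0 0 0.05; 0.006 -0.009 -0.067 0 0 0 0.05; 0.006 -0.009 -0.067 0 0 0 0.05'; cat >> h.py <<'E'
def avg(r,n=10):
    F=[];M=[]
    for i in range(n):
        c=r.read_camera("wrist"); s=r.sense(); F.append(s['wrist_force']); M.append(s['torque'])
    return np.mean(F,0),np.std(F,0),np.mean(M,0),np.array(s['position']),c['image'],s['clock']
E
python3 - <<'E'
from rig import r
from h import *
import cv2
np.set_printoptions(precision=3,suppress=True)
a=avg(r); print(*a[:4],a[5]); cv2.imwrite("pics/wrist10.png",a[4])
E
```

```text
clock: 15.32
position: [0.4884, 0.0103, 0.0534]
tcp_rot: [0.991, 0.137, -0.003, -0.001]
wrist_force: [0.2, -0.1, -0.3]
gripper_width: 0.585
[0.087 0.249 0.127] [0.644 0.55  0.597] [ 0.005 -0.003 -0.003] [0.491 0.01  0.057] 15.825
```

View pics/wrist10.png

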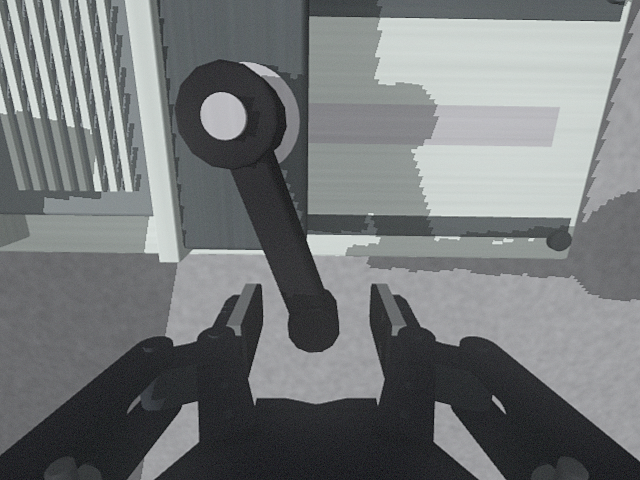

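```bash
python3 -m jog '-0.003 0.009 0 0 0 0 0.05; -0.006 0.016 0 0 0 0 0.05; -0.009 0.022 0 0 0 0 0.05; -0.012 0.028 0 0 0 0 0.05; -0.012 0.028 0 0 0 0 0.05';
python3 - <<'E'
from rig import r
from h import *
np.set_printoptions(precision=3,suppress=True)
a=avg(r,5); print(*a[:4],a[5])
E
python3 -m jog '-0.001 0.002 0 0 0 0 0.05; -0.001 0.004 0 0 0 0 0.05; -0.002 0.006 0 0 0 0 0.05; -0.003 0.008 0 0 0 0 0.05; -0.003 0.008 0 0 0 0 0.05';
python3 - <<'E'
from rig import r
from h import *
import cv2
np.set_printoptions(precision=3,suppress=True)
a=avg(r,8); print(*a[:4],a[5]); cv2.imwrite("pics/wrist11.png",a[4])
E
```

```text
clock: 16.45
position: [0.4777, 0.0384, 0.0566]
tcp_rot: [0.991, 0.137, -0.0, 0.0]
wrist_force: [-0.9, -3.6, -0.1]
gripper_width: 0.584
[-0.825 -1.726 -0.521] [0.408 0.343 0.105] [-0.272  0.11  -0.031] [0.478 0.039 0.057] 16.7
clock: 17.32
position: [0.4752, 0.0464, 0.0567]
tcp_rot: [0.991, 0.137, -0.0, 0.0]
wrist_force: [-0.8, -3.9, 0.1]
gripper_width: 0.588
[-1.193 -3.13  -0.118] [0.481 0.473 0.345] [-0.501  0.184 -0.031] [0.475 0.046 0.057] 17.725
```

View pics/wrist11.png

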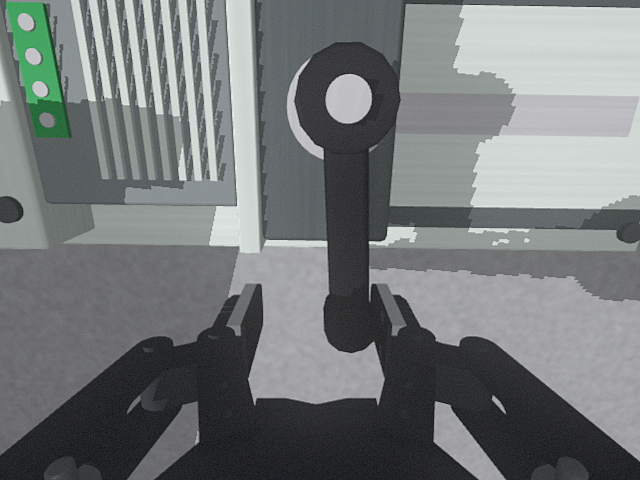

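The lever is at about 195° (square across the jaw) with only about 3 N of drag, so it has not bitten yet. From here I'll tighten in small steps and read the force averaged at each.

```bash
cat > m.py <<'E'
from rig import r
from h import *
import sys
np.set_printoptions(precision=3,suppress=True)
a=avg(r,5); F=a[0]; M=a[2]; f2=-np.array([-M[1],M[0]])/0.155; f=-F[:2]
xh=np.array([.965,.262]); yh=np.array([-.262,.965])
hub=np.array([.562,.0586])
p=a[3][:2]
# lever end: its centre lies 14 mm on from tool centre on -yh side (pad contact); on radius .087 about hub
c=(p-14e-3*yh-hub)@yh; th=np.arcsin(np.clip(-c/.087,-1,1)) # below xh-line
q=th   # lever angle rel. to 195deg (0 at lever along -xh)
e=hub+.087*(-np.cos(th)*xh-np.sin(th)*yh); rc=e-hub-.011*yh
cr=lambda a,b:a[0]*b[1]-a[1]*b[0]
print("clock",a[5],"pos",p,"f",f,"fM",f2,"n",f2@yh,"tang",f2@xh,"q~%.3f"%q,"tauF %.3f tauM %.3f"%(cr(rc,f),cr(rc,f2)))
E
python3 m.py
python3 -m jog '-0.0005 0.0015 0 0 0 0 0.05; -0.001 0.003 0 0 0 0 0.05; -0.0013 0.0045 0 0 0 0 0.05; -0.0015 0.006 0 0 0 0 0.05; -0.0015 0.006 0 0 0 0 0.05'; python3 m.py
```

```text
clock 17.975 pos [0.475 0.046] f [1.297 2.704] fM [1.033 2.532] n 2.172939773145379 tang 1.6597776703445177 q~0.035 tauF -0.170 tauM -0.166
clock: 18.6
position: [0.4739, 0.0526, 0.0568]
tcp_rot: [0.991, 0.137, 0.0, -0.0]
wrist_force: [-0.7, -2.7, -0.6]
gripper_width: 0.585
clock 18.85 pos [0.474 0.053] f [1.191 2.262] fM [0.821 2.576] n 2.2708049596777236 tang 1.467035801564957 q~-0.038 tauF -0.149 tauM -0.186
```

```bash
python3 -m jog '-0.0003 0.0015 0 0 0 0 0.05; -0.0006 0.003 0 0 0 0 0.05; -0.0009 0.0045 0 0 0 0 0.05; -0.0012 0.006 0 0 0 0 0.05; -0.0012 0.006 0 0 0 0 0.05'; python3 m.py
```

```text
clock: 19.48
position: [0.4726, 0.0585, 0.0568]
tcp_rot: [0.991, 0.137, 0.0, -0.0]
wrist_force: [-1.2, -2.0, -0.1]
gripper_width: 0.59
clock 19.725 pos [0.473 0.059] f [0.467 2.825] fM [0.826 2.742] n 2.4294641097672898 tang 1.5155674683233458 q~-0.108 tauF -0.223 tauM -0.208
```

```bash
python3 -m jog '-0.0002 0.001 0 0 0 0 0.05; -0.0004 0.002 0 0 0 0 0.05; -0.0006 0.003 0 0 0 0 0.05; -0.0006 0.004 0 0 0 0 0.05; -0.0006 0.004 0 0 0 0 0.05'; python3 m.py
```

```text
clock: 20.35
position: [0.472, 0.0624, 0.0567]
tcp_rot: [0.991, 0.137, -0.0, -0.0]
wrist_force: [-1.3, -3.9, -0.7]
gripper_width: 0.582
clock 20.6 pos [0.472 0.062] f [1.636 3.944] fM [1.44  4.008] n 3.4902950334250433 tang 2.439907631783034 q~-0.153 tauF -0.296 tauM -0.306
```

The torque is rising, so it has bitten. I'll go on in 4 mm steps, then smaller.

```bash
python3 -m jog '-0.0001 0.001 0 0 0 0 0.05; -0.0002 0.002 0 0 0 0 0.05; -0.0003 0.003 0 0 0 0 0.05; -0.0004 0.004 0 0 0 0 0.05; -0.0004 0.004 0 0 0 0 0.05'; python3 m.py
```

```text
clock: 21.22
position: [0.4715, 0.0663, 0.0567]
tcp_rot: [0.991, 0.137, -0.0, 0.0]
wrist_force: [-1.4, -5.7, 1.0]
gripper_width: 0.587
clock 21.475 pos [0.472 0.066] f [2.23  4.643] fM [1.792 4.79 ] n 4.153143337575565 tang 2.9839106782475784 q~-0.198 tauF -0.353 tauM -0.372
```

```bash
python3 -m jog '-0.0001 0.001 0 0 0 0 0.05; -0.0002 0.002 0 0 0 0 0.05; -0.0003 0.003 0 0 0 0 0.05; -0.0003 0.003 0 0 0 0 0.05; -0.0003 0.003 0 0 0 0 0.05'; python3 m.py
```

```text
clock: 22.1
position: [0.4712, 0.0692, 0.0567]
tcp_rot: [0.991, 0.137, -0.0, 0.0]
wrist_force: [-1.6, -4.3, 0.8]
gripper_width: 0.588
clock 22.35 pos [0.471 0.069] f [1.792 5.337] fM [2.091 5.296] n 4.562568526605952 tang 3.405167086532623 q~-0.232 tauF -0.424 tauM -0.417
```

```bash
python3 -m jog '0 0.001 0 0 0 0 0.05; 0 0.002 0 0 0 0 0.05; 0 0.003 0 0 0 0 0.05; 0 0.004 0 0 0 0 0.05; 0 0.004 0 0 0 0 0.05'; python3 m.py
```

```text
clock: 22.98
position: [0.4708, 0.0726, 0.0566]
tcp_rot: [0.991, 0.137, -0.001, 0.001]
wrist_force: [-4.2, -7.3, 2.3]
gripper_width: 0.584
clock 23.225 pos [0.471 0.073] f [3.408 6.897] fM [3.713 7.323] n 6.09378720343483 tang 5.501625479893513 q~-0.273 tauF -0.546 tauM -0.579
```

```bash
python3 -m jog '0 0.001 0 0 0 0 0.05; 0 0.002 0 0 0 0 0.05; 0 0.002 0 0 0 0 0.05; 0 0.002 0 0 0 0 0.05; 0 0.002 0 0 0 0 0.05'; python3 m.py; python3 - <<'E'
from rig import r
import cv2
cv2.imwrite("pics/wrist12.png",r.read_camera("wrist")["image"])
E
```

```text
clock: 23.85
position: [0.4706, 0.0745, 0.0566]
tcp_rot: [0.991, 0.137, -0.001, 0.001]
wrist_force: [-3.8, -8.1, 1.7]
gripper_width: 0.586
clock 24.1 pos [0.471 0.074] f [4.961 7.984] fM [4.458 8.077] n 6.626588800368691 tang 6.417752548806814 q~-0.295 tauF -0.631 tauM -0.643
```

View pics/wrist12.png

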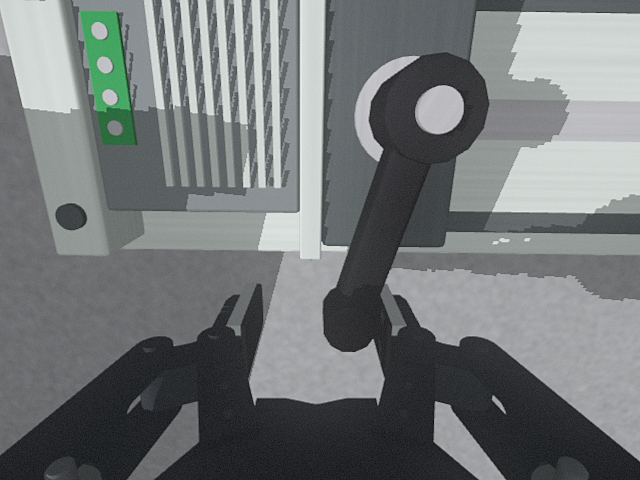

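The torque is 0.6 N m and the lever is back near its original clamped angle. I'll let go by centring the fingers and lifting off.

```bash
python3 -m jog '0.001 -0.005 0 0 0 0 0.05; 0.003 -0.013 0 0 0 0 0.05; 0.003 -0.013 0 0 0 0 0.05; 0.003 -0.013 0.02 0 0 0 0.05; 0.003 -0.013 0.05 0 0 0 0.05'; python3 -m jog '0 0 0.05 0 0 0 0.05; 0 0 0.08 0 0 0 0.05; 0 0 0.08 0 0 0 0.05; 0 0 0.08 0 0 0 0.05; 0 0 0.08 0 0 0 0.05'; python3 - <<'E'
from rig import r
import cv2
cv2.imwrite("pics/wrist13.png",r.read_camera("wrist")["image"])
c=r.read_camera("scene"); cv2.imwrite("pics/scene13.png",c["image"])
s=r.sense(); print(s['position'],s['wrist_force'])
E
```

```text
clock: 24.78
position: [0.4737, 0.0626, 0.1062]
tcp_rot: [0.991, 0.137, -0.001, -0.0]
wrist_force: [0.3, 0.0, 0.8]
gripper_width: 0.587
clock: 25.4
position: [0.4737, 0.0624, 0.1848]
tcp_rot: [0.991, 0.137, -0.002, -0.0]
wrist_force: [-0.3, 0.3, -1.0]
gripper_width: 0.59
[0.47381265 0.06235042 0.18525692] [-0.56177518  0.7798093  -0.89606295]
```

View pics/wrist13.png

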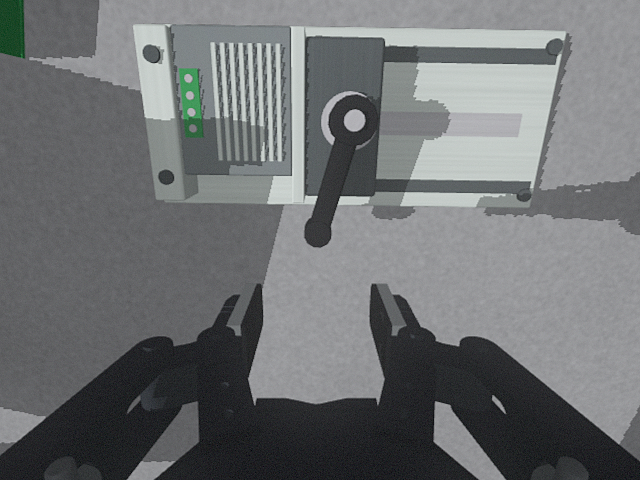

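View pics/scene13.png

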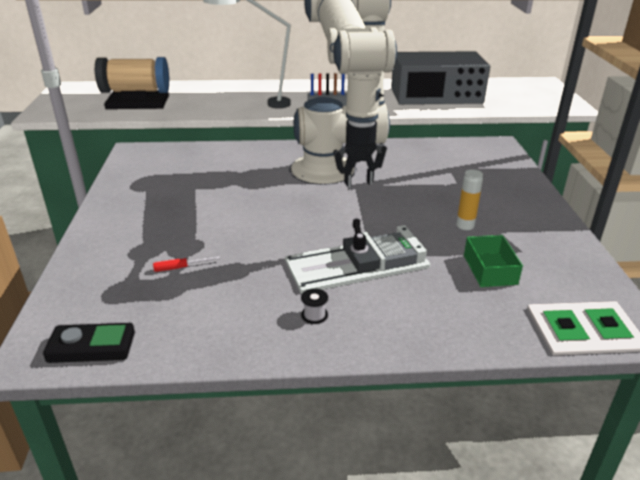

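The wrist view shows the module square between the stop edge (172,100) and the jaw plate (291,100), and the fingers are clear. One last measurement of the spacing and lever angle, and a check that the bystanders haven't moved.

```bash
python3 - <<'E'
from rig import r
from h import *
import cv2
np.set_printoptions(precision=4,suppress=True)
im,c=cam(r,"wrist")
g=cv2.cvtColor(im,cv2.COLOR_BGR2GRAY).astype(int)
for row in (50,90,): print(row,list(g[row,160:182]),list(g[row,282:308]))
h=ray(354,121,.087,c); e=ray(318,232,.082,c); d=e-h; th=np.degrees(np.arctan2(d[1],d[0]))%360; print(h,e,th,np.radians(th-210.2))
cv2.imwrite("pics/w14.png",cv2.resize(im[20:210,130:310],None,fx=3,fy=3,interpolation=cv2.INTER_CUBIC))
a=cv2.imread("pics/scene0.png"); b=cv2.imread("pics/scene13.png")
for n,(y0,y1,x0,x1) in dict(can=(165,235,450,490),bin=(232,290,460,525),spool=(285,325,298,332),drv=(250,275,150,222)).items():
    t=a[y0:y1,x0:x1]; m=cv2.matchTemplate(b[y0-10:y1+10,x0-10:x1+10],t,cv2.TM_CCOEFF_NORMED); print(n,cv2.minMaxLoc(m)[1:4:2])
E
```

```text
50 [np.int64(150), np.int64(154), np.int64(163), np.int64(156), np.int64(192), np.int64(206), np.int64(200), np.int64(178), np.int64(138), np.int64(115), np.int64(99), np.int64(108), np.int64(82), np.int64(121), np.int64(140), np.int64(136), np.int64(135), np.int64(131), np.int64(131), np.int64(137), np.int64(130), np.int64(132)] [np.int64(116), np.int64(88), np.int64(118), np.int64(130), np.int64(135), np.int64(134), np.int64(136), np.int64(119), np.int64(65), np.int64(205), np.int64(221), np.int64(205), np.int64(207), np.int64(201), np.int64(199), np.int64(201), np.int64(201), np.int64(202), np.int64(202), np.int64(201), np.int64(208), np.int64(197), np.int64(139), np.int64(59), np.int64(51), np.int64(87)]
90 [np.int64(206), np.int64(205), np.int64(206), np.int64(206), np.int64(204), np.int64(202), np.int64(203), np.int64(205), np.int64(207), np.int64(204), np.int64(205), np.int64(186), np.int64(144), np.int64(117), np.int64(109), np.int64(105), np.int64(119), np.int64(100), np.int64(121), np.int64(132), np.int64(133), np.int64(125)] [np.int64(78), np.int64(121), np.int64(138), np.int64(136), np.int64(132), np.int64(131), np.int64(133), np.int64(124), np.int64(87), np.int64(165), np.int64(206), np.int64(209), np.int64(204), np.int64(200), np.int64(198), np.int64(199), np.int64(198), np.int64(196), np.int64(198), np.int64(200), np.int64(208), np.int64(188), np.int64(117), np.int64(56), np.int64(67), np.int64(66)]
[0.5604 0.0583 0.087 ] [0.4758 0.0598 0.082 ] 178.97026949142085 -0.5450616218852292
can (0.9990331530570984, (10, 10))
bin (0.9994592666625977, (10, 10))
spool (0.999749481678009, (10, 10))
drv (0.68088299036026, (10, 10))
```

View pics/w14.png

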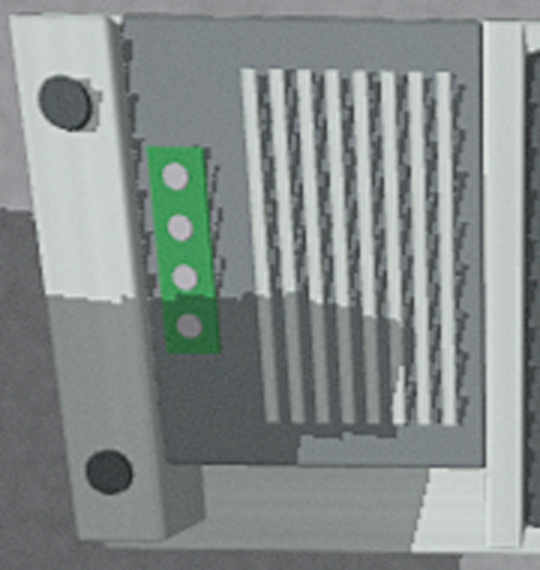

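```bash
python3 - <<'E'
from rig import r
from h import *
np.set_printoptions(precision=4,suppress=True)
im,c=cam(r,"wrist")
s=[ray(167.5,50,.052,c),ray(171.5,90,.052,c)]; j=[ray(290.8,50,.052,c),ray(290.8,90,.052,c)]
xh=(j[0]-j[1])[:2]; xh/=np.linalg.norm(xh)
print(xh)
for ang in (14.5,15.2,16):
  yh=np.array([-np.sin(np.radians(ang)),np.cos(np.radians(ang))]); print(ang,[(a-b)[:2]@yh for a in s for b in j])
m=[ray(173,27,.048,c),ray(290,27,.048,c),ray(291,174,.048,c)]; print(m, np.degrees(np.arctan2(*(m[1]-m[2])[1::-1])))
E
```

```text
[0.9682 0.2501]
14.5 [np.float64(0.09130470807299873), np.float64(0.09129811103975677), np.float64(0.0912776360302712), np.float64(0.09127103899702924)]
15.2 [np.float64(0.09132260392422122), np.float64(0.09098211908298266), np.float64(0.09162949742454757), np.float64(0.091289012583309)]
16 [np.float64(0.09132636539710268), np.float64(0.09060435962499534), np.float64(0.0920148748070806), np.float64(0.09129286903497326)]
[array([0.5889, 0.2029, 0.048 ]), array([0.6124, 0.1199, 0.048 ]), array([0.5085, 0.0923, 0.048 ])] 14.889443082655301
```

```bash
python3 -c "
from rig import r
print(r.finish_job())"
```

```text
the job is handed in; nothing more can be done
None
```

I loosened the clamp, closed the module up against the stop with the jaw, tightened the lever again and handed the job in at about 26 s of the 58 s. No verdict is reported, so what follows rests on my own checks.

- **Loosening:** I turned the lever from about -0.57 to +0.1 rad, and the jaw then slid freely at about 6–8 N.
- **Closing up:** I pushed the jaw until it stopped dead and the force rose from 8 N to 18 N.
- **Tightening:** The drag read about 0.2 N m, a little under the stated 0.28. It began to stiffen at about -0.4 rad, and I stopped at about 0.63–0.64 N m. That is slightly over the firm value of 0.6 and below the ruinous 0.84. The brake shoe's force can't be read directly.

**Last checks:**
- **Lever:** it rests at about -0.55 rad, close to its clamped angle at the start.
- **Gap:** the jaw-to-stop distance measures about 91 mm (90.6–92.0) against a limit of 92.5 mm, with about 1 mm of image error. The gap is therefore at most about 2 mm, and the hard stop suggests there is none.
- **Module:** it is within about 0.5° of square.
- **Robot:** the fingers are clear of everything.
- **Bystanders:** the spray can, spool and parts bin match the first picture exactly. The screwdriver's best match was also at zero shift, but weaker (0.68), probably because the arm's shadow lies beside it.

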